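# Hold a tilt sensor at its check angle on the pendulum gauge

### The arm

A 7-joint arm with a two-finger parallel gripper is mounted at the origin on a cart in front of the work surface, level with it; the furniture and walls round the work are solid. World frame = base frame: x ahead of the robot, y to its left, z up, the work surface at z = 0. Lengths are in m, angles in degrees, forces in N, time in s.
With the tool pointing down it reaches from about 0.4 to 0.925 m from the base axis. Payload 5.6 kg.
Tool frame: the origin (TCP) lies at the very end of the fingers, on their centre line; the grasp point (between the pads) lies 19 mm behind it; z points along the fingers, y is the line along which they close (so a half turn about z gives the same grasp; the last joint's range is limited). The gripper opens to 85 mm and grips with 20 to 120 N. Pads are 22 mm wide; open, the fingers measure 114 mm over their backs; the gripper's body (76 mm by 85 mm) begins 54 mm behind the grasp point. The pads swing forward as they close: fully open they stand 13 mm farther back than shut.
Start: joints at [-2.464, 26.786, -0.665, 91.828, 0.344, 61.387, -3.226], TCP at [0.65, -0, 0.231] pointing down, gripper open.
Joint ranges: [-144.91, 144.91], [-17.63, 115.5], [-89.93, 88.59], [15.96, 139.68], [-74.01, 254.01], [8.47, 105.57], [-167.45, 167.45]. Speed limits (degrees/s): [147.25, 147.25, 180, 180, 180, 180, 180].

### API

Orientations are given as [roll, pitch, yaw] about the fixed x, y, z axes, in that order (R = Rz(yaw) Ry(pitch) Rx(roll)).
In Python, from plant import sensors, read_camera, calibration, order gives the robot as it stands. The module is installed in compiled form; this text tells all that it offers.
- The arm moves only by the tool advance, called after "Request:" as name([rows], argument=value, ...), one row to a line, values as JSON. Schema: {"type":"object","properties":{"ticks":{"type":"array","items":{"type":"object","properties":{"xyz":{"type":"array","items":{"type":"number"},"minItems":3,"maxItems":3},"rot":{"type":"array","items":{"type":"number"},"minItems":3,"maxItems":3},"finger_gap":{"type":"number"}},"additionalProperties":false,"required":["finger_gap"]},"minItems":1,"maxItems":12},"only":{"type":"string"},"quiet":{"type":"boolean"},"lines":{"type":"string"}},"required":["ticks"],"additionalProperties":false}. ticks is a list of rows, 1 to 12 of them, each an object with the fields xyz (a list: dx, dy, dz in cm), rot (a list: a rotation vector rx, ry, rz in units of 5 degrees), finger_gap (the finger opening in m); a field left out counts as zero (the opening has to be given); each row shifts and turns the commanded pose from where the row before left it, along the tool's axes as they then stand; what a row does not reach is not made up. A row lasts 1/12 s, in which the tool goes at most 0.0417 m and 7.16 degrees, less where a joint would pass 70% of its speed; a pose out of reach is approached as far as the arm can. The fingers move at their own pace and stop on an object; the grip force is fixed at half the most. Time passes only in rows, so rows that do not move let the fingers close. The tool returns the time, the measured TCP pose, the force, the opening and the grip force at its end. only (a regular expression) keeps the lines of the reply that match it, lines (a string "A,B") keeps lines A to B, and quiet returns only ok. Input that does not fit is refused with a message, and nothing moves.
- sensors.read_state(): the state, without advancing time (a new reading comes with each control period).
- read_camera(name): name is "scene" or "side" or "wrist"; returns (picture, depth): 400x640x3 uint8, red, green, blue; 400x640 float32, m along the optical axis (not along the pixel's ray), 0 where there is no reading.
- calibration(name): a dict with "fx", "fy", "cx", "cy" (pixels), "rvec" (rotation vector, rad) and "tvec" (3), from world to camera coordinates, as OpenCV has them. Camera axes: x right, y down, z forward; pixel columns grow to the right and rows downward; lengths in m; the calibration is good to about 2 mm. A picture is of the moment at which its call begins: read the wrist's pose just before it. calibration takes no time and is no camera call; for the wrist camera it gives the pose at the moment of the call.
- order.finish_job(): hands the job in; it is judged then, once.
The state is a dict: "time_s": time; "qpos": joint angles; "qvel": joint speeds; "tau": joint torques, N m; "tool_pos": TCP position; "ee_rot": TCP orientation; "ft_force": force on the tool from outside, world axes, zero at the start; "torque": the same for the moment, N m; "finger_gap": finger opening in m; "grip_force": force on a finger pad.
Only numpy, scipy, OpenCV 4.12 (cv2) and the standard library are available. Lean on these libraries where they do the work, as an engineer would, in place of code of your own. Each camera call takes 0.05 s, during which the arm holds its last target. There are 200 camera calls.

### The job

Check the yellow-capped tilt sensor at the preset angle: pluck it from its tray pocket, seat it fully in the green socket on top of the angle gauge and let go of it. Then grip the gauge by its black post and rock it over to its left, keeping its sole pressed lightly down on the two left studs of the steel block, until the swinging pointer settles on the red mark. Finish holding it there, still, for the reading, with the gauge not released, and leave the two other sensors and everything else on the bench where they are.

Things in the scene. Friction and masses are not known exactly. Their poses are not given: they have to be found in the camera images.
- sensor: tilt sensor to be checked: square grey package 14 x 14 x 16 mm tall with a yellow cap, 12 g. Origin at the centre of its underside, z up. It stands upright in a pocket of the tray, 11 mm above the tray's top face.
- spare_1: another tilt sensor of the same size, with a steel-coloured cap, in another pocket; stays there. Origin at the centre of its underside.
- spare_2: as spare_1, in a third pocket; stays there.
- tray: black pocket tray fixed to the bench, 100 (x) x 136 (y) mm, top face 10 mm above the bench, 2 mm rim round it. Six square 16 mm pockets 5 mm deep at x = -20, +20 and y = -38, 0, +38 mm. Origin: centre of its underside. Sensors stand square to its axes (within 0.12 rad); the pockets beside each sensor are empty.
- angle_gauge: loose pendulum angle gauge, 0.37 to 0.57 kg: steel sole 52 (x) x 136 (y) x 10 mm; grey case 30 x 114 mm up to z = 116 mm; white dial 96 mm wide on its front (-x), centre 64 mm up. On top: black grip post (left), green socket (right). Origin: centre of the sole's underside; x to the back, y left, z up. Starts leaning 0.05 rad right (top to -y) on the studs; unheld it falls back so.
- grip (a point): centre of the gauge's grip post: 22 mm (gauge x) x 26 mm (gauge y) x 36 mm tall, 119 to 155 mm above the sole; the point is at gauge x 0, y +30 mm, z 137 mm; axes as the gauge. Best pinched front to back (fingers closing along the gauge's x). In a light grip (60 N or less) it twists a little in the fingers while rocked.
- nest (a point): centre of the floor of the green socket on the gauge: 17 mm square hole 6 mm deep, above it lips flaring at 45 degrees to a 23 mm mouth (tops 9.5 mm above this floor), outer size 30 mm. At gauge x 0, y -36, z 121 mm; axes as the gauge. A seated sensor's underside rests here, its top 16 mm above; any quarter turn fits.
- left_sole (a point): point on the underside of the gauge's sole over the left pair of studs: gauge x 0, y +50 mm, z 0; axes as the gauge. Turning the gauge about its x axis through this point rocks it on the left studs.
- stud_block: dark steel bar fixed to the bench, 74 (x) x 168 (y) x 18 mm tall, with four round-topped 12 mm rest studs at x = -17, +17 and y = -50, +50 mm. The left pair (+y) ends 32 mm above the bench, the right pair 27 mm. Origin: centre of its underside; same yaw as the gauge standing on it at the start.
- pointer (a joint): swing of the gauge's weighted black pointer against the dial, rad: 0 points straight to the sole; it hangs plumb, so its value is the gauge's lean to its left (top towards the gauge's +y), whatever the bench or the studs do. Swings about the gauge's x axis at the dial centre and settles within about 1.5 s.
- mark (a joint): where the red mark stands on the dial, rad, counted as the pointer (positive: the pointer is on it when the gauge leans that far to its left). Preset between 0.14 and 0.36; it stays put.
- pointer_tip (a point): on the pointer's centre line 36 mm from the dial centre; its z axis runs along the pointer.
- mark_mid (a point): middle of the red mark, 36 mm from the dial centre; the mark is a radial red sector 18 mm long and 8 degrees (0.14 rad) wide; its z axis runs along the radius.
- note_pad: yellow note pad 76 x 76 x 18 mm, bystander; origin under its centre.
- board: small green circuit board 50 x 70 x 14 mm, bystander; origin under its centre.
- tweezers_a: steel tweezers 121 mm long, bystander; origin under the middle.
- probe: blue probe pen 111 mm long, bystander; origin under the middle.
Things that resemble listed ones, but are neither listed nor needed, are in the scene too. Leave any blue look-alike of the angle_gauge alone.

How it is judged:
By the outcome, as a careful person would: the job done as asked, in the order asked, and still so for the second after the job is handed in, while the arm keeps its last pose, push and grip.
It also fails if it takes over 45 s, if anything falls off the work surface, if the arm or the gripper's body presses on something with over 40 N, if the wrist force passes 120 N, or if a joint passes its speed limit or range.

## Working session

There is one attempt and no reset: what is moved stays moved. The work goes in short steps, Python scripts to look and compute and a tool call to move; the robot and the scene stay as the last step left them, time stands still between calls to the robot, and variables do not carry over. Pictures are saved under pics/ and viewed, at most 10 in all, crops included, and the job is handed in when it is done.

```bash
mkdir -p pics
```

Create h.py:
```python
import numpy as np, cv2
from plant import sensors, read_camera, calibration, order
from scipy.spatial.transform import Rotation as R
def cam(n):
    c=calibration(n); p,d=read_camera(n); return p,d,c
def world(c,u,v,z):
    "depth pixel(s) -> world"
    u,v,z=map(np.asarray,(u,v,z)); P=np.stack([(u-c['cx'])/c['fx']*z,(v-c['cy'])/c['fy']*z,z],-1)
    M=R.from_rotvec(np.ravel(c['rvec'])).as_matrix(); return (P-np.ravel(c['tvec']))@M
def cloud(d,c):
    v,u=np.mgrid[:d.shape[0],:d.shape[1]]; return world(c,u,v,d)
def plane(c,u,v,h):
    o=world(c,0,0,0); r=world(c,u,v,1.)-o; return o+r*((h-o[2])/r[...,2:3])
def save(n,p): cv2.imwrite('pics/'+n,p[...,::-1])
```

Run:
```python
from h import *
a=[]
for n in("scene","side","wrist"):
    p,d,c=cam(n); np.savez(f'{n}0.npz',p=p,d=d,**c); save(n+'0.png',p)
    print(n,world(c,0,0,0),world(c,c['cx'],c['cy'],1.)-world(c,0,0,0))
print(sensors.read_state())
```

```text
scene [-0.23737035  0.37928042  0.90852213] [ 0.65199047 -0.29847852 -0.69700717]
side [ 0.09570234 -0.88633618  0.63288681] [ 0.36891059  0.80720535 -0.46078684]
wrist [0.65145532 0.08360874 0.37348024] [-0.00171474 -0.32349892 -0.94622699]
{'time_s': 0.15, 'qpos': array([-2.46372003, 26.82545058, -0.66437669, 91.86864   ,  0.3458304 ,
       61.38761454, -3.22437375]), 'qvel': array([-0.09519598, -0.13475815,  0.06236892, -0.24194124, -0.06539113,
       -0.02550316, -0.00666918]), 'tau': array([ 7.85188859e-04, -5.32791960e+01,  2.14623066e-02, -2.51555961e+01,
        1.13295941e-02,  5.56105006e-03, -3.78186076e-05]), 'tool_pos': array([ 6.49567293e-01, -7.68571710e-05,  2.30546539e-01]), 'ee_rot': array([-1.79920602e+02,  8.03428724e-03,  8.99982705e+01]), 'ft_force': array([-0.41306072,  0.00468131,  0.90980998]), 'torque': array([ 0.01422959,  0.05272983, -0.00867143]), 'grip_force': 0.0, 'finger_gap': 0.08509971297186558}
```

View pics/scene0.png

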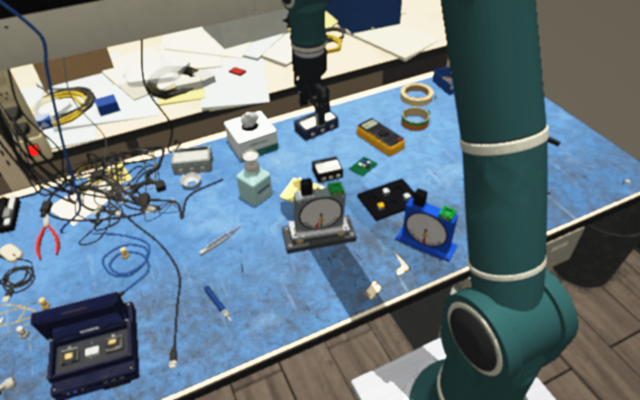

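View pics/side0.png

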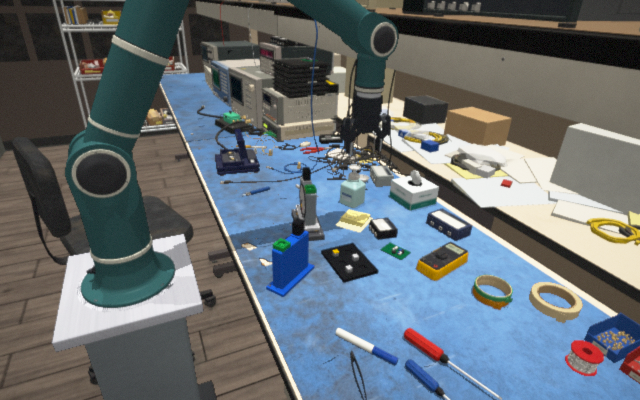

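The scene view shows the grey gauge at (320,215), with its blue look-alike at (430,230). The black tray is at (388,198), with a yellow-capped sensor near (380,205). The navy case at (90,345) has yellow-ish items but isn't the tray. I'll enlarge to confirm.

Run:
```python
from h import *
S=np.load('scene0.npz');T=np.load('side0.npz')
a=cv2.resize(S['p'][170:260,270:470],None,fx=4,fy=4,interpolation=cv2.INTER_CUBIC)[:300]
a=cv2.resize(S['p'][165:260,270:470],(800,380),interpolation=cv2.INTER_CUBIC)
b=cv2.resize(T['p'][160:300,260:420],(252,220),interpolation=cv2.INTER_CUBIC)
b=cv2.resize(T['p'][230:285,260:460],(800,220),interpolation=cv2.INTER_CUBIC)
save('crop0.png',np.vstack([a,b]))
for n,D in(('scene',S),('side',T)):
    hsv=cv2.cvtColor(D['p'],cv2.COLOR_RGB2HSV); W=cloud(D['d'],D)
    box=(W[...,0]>.35)&(W[...,0]<.95)&(W[...,1]>-.5)&(W[...,1]<.4)&(W[...,2]>.004)&(W[...,2]<.3)
    for col,lo,hi in(('green',(45,120,60),(85,255,255)),('yellow',(20,110,120),(34,255,255)),('black',(0,0,0),(180,255,45))):
        m=((cv2.inRange(hsv,lo,hi)>0)&box).astype(np.uint8)
        k,l,st,ce=cv2.connectedComponentsWithStats(m)
        for i in range(1,k):
            if st[i,4]>=8: w=W[l==i]; print(n,col,ce[i].round(1),st[i,4],np.median(w,0).round(3),'zmax',np.percentile(w[:,2],95).round(3))
```

```text
scene green [267.8 148.7] 69 [0.859 0.052 0.014] zmax 0.021
scene green [355.7 166.7] 10 [ 0.686 -0.138  0.005] zmax 0.006
scene green [370.6 166.4] 9 [ 0.666 -0.176  0.006] zmax 0.008
scene green [335.2 187.6] 148 [0.495 0.019 0.152] zmax 0.157
scene green [443.9 207.3] 12 [ 0.353 -0.176  0.127] zmax 0.13
scene yellow [380.6 142.5] 308 [ 0.717 -0.236  0.023] zmax 0.033
scene yellow [297.  184.2] 43 [0.691 0.037 0.008] zmax 0.174
scene yellow [290.2 198.7] 13 [0.648 0.073 0.007] zmax 0.009
scene yellow [380.4 204.5] 35 [ 0.516 -0.118  0.018] zmax 0.021
scene black [302.4  96.6] 125 [0.693 0.004 0.266] zmax 0.291
scene black [321.6 113.9] 116 [0.593 0.003 0.292] zmax 0.299
scene black [170.1 125.3] 16 [0.947 0.288 0.118] zmax 0.13
scene black [335.5 123. ] 14 [ 0.876 -0.172  0.018] zmax 0.029
scene black [250.6 127.6] 25 [0.907 0.082 0.067] zmax 0.069
scene black [326.9 127.1] 19 [ 0.871 -0.141  0.019] zmax 0.026
scene black [303.6 133.1] 73 [ 0.863 -0.063  0.021] zmax 0.029
scene black [316.9 130.9] 27 [ 0.865 -0.107  0.018] zmax 0.029
scene black [383.7 134.1] 35 [ 0.737 -0.257  0.0
[... 846 characters left out ...]
  0.025] zmax 0.029
side yellow [354.2 219. ] 160 [0.648 0.026 0.009] zmax 0.013
side yellow [335.4 251. ] 23 [ 0.512 -0.12   0.02 ] zmax 0.023
side yellow [440.6 267.6] 496 [ 0.712 -0.29   0.021] zmax 0.033
side black [379.6 138.8] 103 [ 0.693 -0.004  0.283] zmax 0.299
side black [348.2 140.6] 107 [ 0.595 -0.007  0.292] zmax 0.299
side black [306.  173.7] 77 [0.504 0.068 0.172] zmax 0.185
side black [411.  182.9] 8 [0.902 0.083 0.069] zmax 0.07
side black [297.7 226.4] 145 [ 0.389 -0.15   0.144] zmax 0.156
side black [384.  232.8] 150 [ 0.686 -0.095  0.019] zmax 0.028
side black [348.8 262.8] 979 [ 0.531 -0.17   0.01 ] zmax 0.012
side black [439.7 257.2] 21 [ 0.734 -0.271  0.039] zmax 0.043
```

View pics/crop0.png

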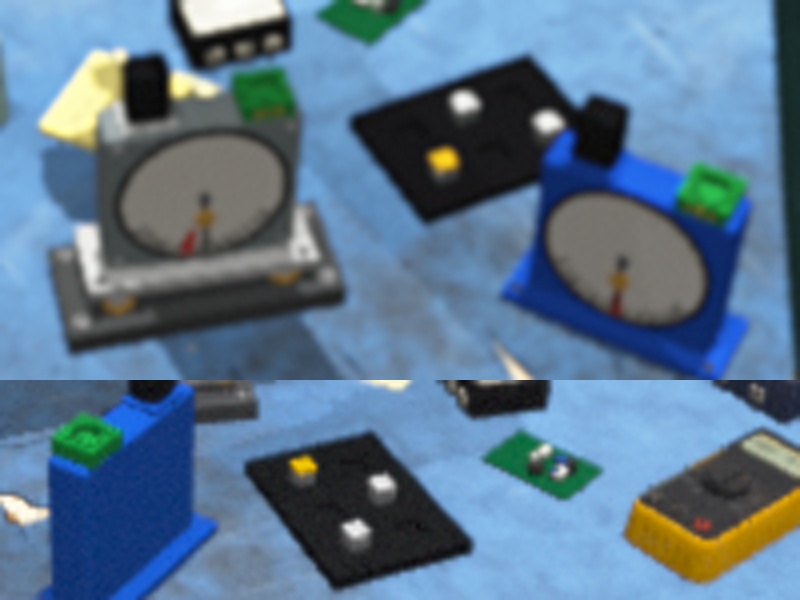

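View pics/wrist0.png

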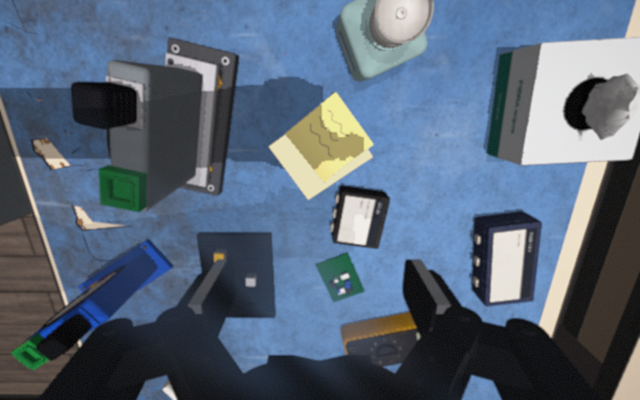

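The crop confirms it. Three sensors stand in the black tray: yellow cap at scene (380,204), steel caps at (386,190) and (407,195). Only the first matches the description. The gauge to use is the grey one on the steel block at (320,215), with its red mark just left of the pointer. The blue one at (430,230) has no block and gets left alone. In the wrist view the yellow cap is at (220,257), the green socket at (123,188) and the post at (105,104).

Create m.py:
```python
from h import *
def rect(D,mask,h,tag):
    k,l,st,ce=cv2.connectedComponentsWithStats(mask.astype(np.uint8))
    if k<2: print(tag,'none');return
    i=1+np.argmax(st[1:,4]); v,u=np.nonzero(l==i); P=plane(D,u,v,h)[:,:2]
    r=cv2.minAreaRect((P*1000).astype(np.float32)); print(tag,'px',ce[i].round(1),'mean',P.mean(0).round(4),'rect mm',np.round(r[0],1),np.round(r[1],1),round(r[2],1))
def run(D,sub=(slice(0,400),slice(0,640))):
    hsv=cv2.cvtColor(D['p'],cv2.COLOR_RGB2HSV); W=cloud(D['d'],D); roi=np.zeros((400,640),bool); roi[sub]=1
    m=lambda lo,hi,x0,x1,y0,y1,z0,z1: (cv2.inRange(hsv,lo,hi)>0)&roi&(W[...,0]>x0)&(W[...,0]<x1)&(W[...,1]>y0)&(W[...,1]<y1)&(W[...,2]>z0)&(W[...,2]<z1)
    A=(0,0,0);B=(180,255,255)
    g=((45,100,40),(85,255,255))
    rect(D,m((18,90,80),(36,255,255),.45,.58,-.2,-.06,.005,.04),.021,'yellow')
    rect(D,m(A,B,.45,.64,-.26,-.05,.007,.03),.0115,'tray')
    k=m(*g,.42,.56,-.06,.08,.1,.2); zz=np.percentile(W[k][:,2],[50,90]) if k.any() else 0; print('socket z',zz)
    if k.any(): rect(D,k&(W[...,2]>.150),.157,'socket')
    k=m(A,B,.42,.58,.04,.14,.172,.21); 
    if k.any(): print('post z',np.percentile(W[k][:,2],[10,50,90])); rect(D,k,.186,'post')
    k=m(A,B,.40,.60,-.05,.16,.135,.160); rect(D,k,.147,'casetop')
    rect(D,m(A,B,.38,.65,-.05,.18,.012,.024),.018,'block')
if __name__=='__main__':
    for n in('wrist','scene','side'): print(n); run(np.load(n+'0.npz'))
```

```bash
python3 m.py
```

```text
wristTraceback (most recent call last):
  File "m.py", line 21, in <module>
    for n in('wrist','scene','side'): print(n); run(np.load(n+'0.npz'))
                                                ~~~^^^^^^^^^^^^^^^^^^^^
  File "m.py", line 12, in run
    rect(D,m((18,90,80),(36,255,255),.45,.58,-.2,-.06,.005,.04),.021,'yellow')
    ~~~~^^^^^^^^^^^^^^^^^^^^^^^^^^^^^^^^^^^^^^^^^^^^^^^^^^^^^^^^^^^^^^^^^^^^^^
  File "m.py", line 5, in rect
    i=1+np.argmax(st[1:,4]); v,u=np.nonzero(l==i); P=plane(D,u,v,h)[:,:2]
                                                     ~~~~~^^^^^^^^^
  File "h.py", line 13, in plane
    o=world(c,0,0,0); r=world(c,u,v,1.)-o; return o+r*((h-o[2])/r[...,2:3])
                        ~~~~~^^^^^^^^^^
  File "h.py", line 8, in world
    u,v,z=map(np.asarray,(u,v,z)); P=np.stack([(u-c['cx'])/c['fx']*z,(v-c['cy'])/c['fy']*z,z],-1)
                                     ~~~~~~~~^^^^^^^^^^^^^^^^^^^^^^^^^^^^^^^^^^^^^^^^^^^^^^^^^^^^
    raise ValueError('all input arrays must have the same shape')
ValueError: all input arrays must have the same shape
```

```bash
sed -i 's/u,v,z=map(np.asarray,(u,v,z));/u,v,z=np.broadcast_arrays(u,v,z);/' h.py; sed -i 's/for n in(/for n in (/; s/run(np.load(n+.0.npz.))/run(dict(np.load(n+"0.npz")))/' m.py; python3 m.py
```

```text
wrist
yellow px [217.6 256.1] mean [ 0.5142 -0.1152] rect mm [ 514.7 -116.6] [14.4 12.2] 0.1
tray px [243.  269.9] mean [ 0.5442 -0.1438] rect mm [ 534.8 -154.5] [138.5 101.2] 89.8
socket z [0.15433912 0.15754186]
socket px [120.6 188.7] mean [0.4993 0.0196] rect mm [499.5  19. ] [30.9 32.8] 76.6
post z [0.1766881  0.18520047 0.18670166]
post px [ 95.5 104.8] mean [0.516  0.0811] rect mm [516.1  80.7] [26.8 29.7] 77.7
casetop px [131.  141.5] mean [0.5079 0.0526] rect mm [504.7  54.1] [113.1  42.6] 77.1
block px [212.2 104.9] mean [0.5284 0.0761] rect mm [506.7  58.5] [167.4  75.1] 77.2
scene
yellow px [380.6 204.4] mean [ 0.5127 -0.1165] rect mm [ 513.9 -117. ] [17.5 21.7] 60.1
tray px [386.1 198.6] mean [ 0.5329 -0.1454] rect mm [ 530.7 -152. ] [138.2 104. ] 89.8
socket z [0.15198073 0.15584903]
socket px [334.9 187.4] mean [0.4888 0.0219] rect mm [489.4  21.7] [28.9 33.5] 79.3
post z [0.17470813 0.18236165 0.18536945]
post px [305.7 183.6] mean [0.4998 0.0859] rect mm [499.7  85.3] [25.6 34.5] 66.3
casetop px [319.8 193.7] mean [0.4954 0.0556] rect mm [499.6  58.5] [113.2  51.2] 77.8
block px [316.4 237.9] mean [0.4866 0.0725] rect mm [498.8  62.5] [167.4  79.3] 76.9
side
yellow px [335.3 250.9] mean [ 0.5117 -0.1205] rect mm [ 511.9 -121.1] [18.6 19. ] 67.8
tray px [348.8 261.2] mean [ 0.5306 -0.1626] rect mm [ 531.7 -159.4] [143.1 103.2] 89.7
socket z [0.15303198 0.15693192]
socket px [309.7 187.6] mean [0.4892 0.0079] rect mm [489.1   8.5] [42.7 28.6] 78.5
post z [0.17344037 0.18180508 0.18620483]
post px [306.1 170.3] mean [0.5008 0.062 ] rect mm [500.1  60.9] [50.7 23.2] 67.7
casetop px [308.  186.7] mean [0.4958 0.0352] rect mm [498.9  41.2] [135.6  38. ] 76.0
block px [316.6 231.8] mean [ 0.5063 -0.009 ] rect mm [510.2  26.9] [132.7  45.9] 77.2
```

Careful with the scale: shifts go in cm and turns go in units of 5 degrees. That gives: 0.01 m is 1, 7.1 degrees is 1.42.

Request:
advance([
  {"xyz":[0,0,1],"rot":[0,0,1.42],"finger_gap":0.036},
  {"xyz":[0,0,1],"rot":[0,0,1.42],"finger_gap":0.036},
  {"xyz":[0,0,1],"rot":[0,0,1.42],"finger_gap":0.036},
  {"xyz":[0,0,1],"rot":[0,0,1.42],"finger_gap":0.036},
  {"xyz":[0,0,1],"rot":[0,0,1.42],"finger_gap":0.036},
  {"xyz":[0,0,1],"rot":[0,0,1.42],"finger_gap":0.036},
  {"rot":[0,0,1.42],"finger_gap":0.036},
  {"rot":[0,0,1.42],"finger_gap":0.036},
  {"rot":[0,0,1.42],"finger_gap":0.036},
  {"rot":[0,0,1.42],"finger_gap":0.036},
  {"rot":[0,0,1.42],"finger_gap":0.036},
  {"rot":[0,0,1.42],"finger_gap":0.036},
])

```text
time_s: 1.15
tool_pos: [0.6498, 0.0001, 0.1709]
ee_rot: [-180.0, 0.0, 4.5]
ft_force: [1.4, -0.4, 0.2]
finger_gap: 0.036
grip_force: 0.0
```

Request:
advance([
  {"rot":[0,0,0.96],"finger_gap":0.036},
  {"xyz":[-2.3,1.95,1.2],"finger_gap":0.036},
  {"xyz":[-2.3,1.95,1.2],"finger_gap":0.036},
  {"xyz":[-2.3,1.95,1.2],"finger_gap":0.036},
  {"xyz":[-2.3,1.95,1.2],"finger_gap":0.036},
  {"xyz":[-2.3,1.95,1.2],"finger_gap":0.036},
  {"xyz":[-2.1,1.95,1.2],"finger_gap":0.036},
  {"finger_gap":0.036},
  {"finger_gap":0.036},
])

```text
time_s: 1.9
tool_pos: [0.5125, -0.1183, 0.0988]
ee_rot: [180.0, 0.1, -0.2]
ft_force: [0.6, 0.9, 0.6]
finger_gap: 0.0356
grip_force: 0.0
```

Run:
```python
from h import *
import m
s=sensors.read_state(); print(s['tool_pos'],s['ee_rot'],s['finger_gap'])
p,d,c=cam('wrist'); save('w1.png',p); m.run(dict(p=p,d=d,**c))
```

```text
[ 0.51253    -0.11825335  0.0987731 ] [ 1.79999471e+02  1.02054102e-01 -1.83513222e-01] 0.0356240788862733
yellow px [318.3 208.9] mean [ 0.5155 -0.1176] rect mm [ 515.7 -117.8] [13.6 14.5] 89.3
tray px [365.6 177. ] mean [ 0.538  -0.1557] rect mm [ 534.9 -155.7] [136.5  99.8] 89.8
socket z [0.15050149 0.15449341]
socket px [ 11.6 372.2] mean [ 0.5003 -0.0013] rect mm [500.1  -2.3] [10.4 32.3] 70.5
casetop px [ 29.3 352.2] mean [0.4995 0.0016] rect mm [494.4   1.2] [26.8 54.1] 70.5
block px [123.8 199.7] mean [0.5219 0.0369] rect mm [506.4  54.7] [164.1  75.9] 76.8
```

View pics/w1.png

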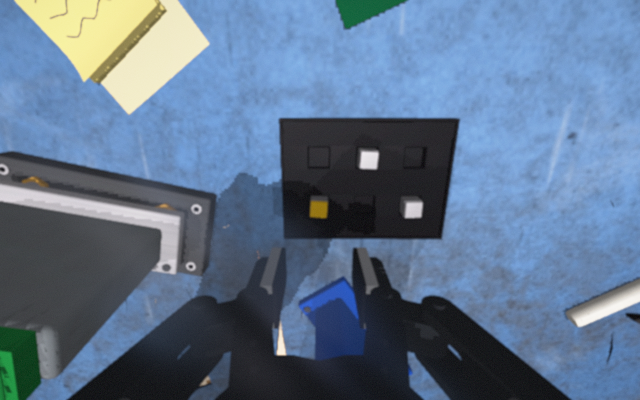

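The wrist view shows the yellow sensor at (318,209), centred between the fingertips (columns 270 and 367). The neighbouring pockets are empty and the spares are at (368,160) and (411,208).

In the tool's units: 0.0025 m is 0.25, 0.02 m is 2.

Request:
advance([
  {"xyz":[0.25,0,2],"finger_gap":0.036},
  {"xyz":[0,0,2],"finger_gap":0.036},
  {"xyz":[0,0,2],"finger_gap":0.036},
  {"xyz":[0,0,1.4],"finger_gap":0.036},
  {"xyz":[0,0,1],"finger_gap":0.036},
  {"finger_gap":0.036},
  {"finger_gap":0.010},
  {"finger_gap":0.010},
  {"finger_gap":0.010},
  {"finger_gap":0.010},
  {"finger_gap":0.010},
  {"finger_gap":0.010},
])

```text
time_s: 2.95
tool_pos: [0.5174, -0.1171, 0.0162]
ee_rot: [180.0, -0.1, -0.0]
ft_force: [0.1, 1.1, 5.9]
finger_gap: 0.0112
grip_force: 50.2
```

Run:
```python
from h import *
s=sensors.read_state(); print(s['tool_pos'],s['ft_force'],s['finger_gap'],s['grip_force'])
```

```text
[ 0.51737082 -0.11710254  0.01617251] [0.12140911 1.12056728 5.90492429] 0.011163248426732407 50.15444576740265
```

Run:
```python
from h import *
p,_,_=cam('wrist'); q,_,_=cam('side')
a=cv2.resize(p[150:300,220:420],(800,600),interpolation=cv2.INTER_CUBIC)[:, :]
b=cv2.resize(q[190:300,270:417],(400,300),interpolation=cv2.INTER_CUBIC)
save('g1.png',np.hstack([cv2.resize(a,(400,300)),b]))
```

```text
(no output)
```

View pics/g1.png

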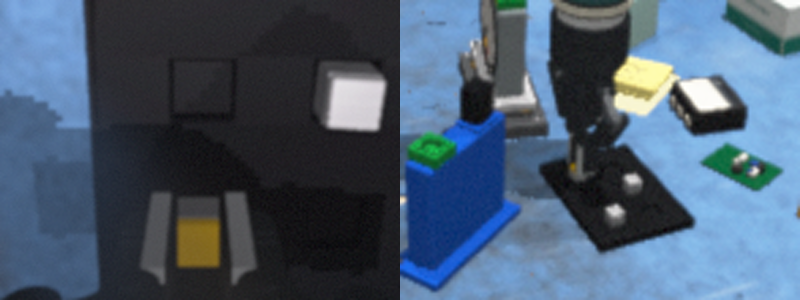

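The wrist crop (left) shows the sensor between the two closed fingers, and the grip force confirms contact. I'll lift it and check.

Request:
advance([
  {"xyz":[0,0,-1],"finger_gap":0.010},
  {"xyz":[0,0,-2],"finger_gap":0.010},
  {"xyz":[0,0,-4],"finger_gap":0.010},
  {"xyz":[0,0,-4],"finger_gap":0.010},
  {"xyz":[0,0,-4],"finger_gap":0.010},
  {"xyz":[0,0,-2],"finger_gap":0.010},
  {"finger_gap":0.010},
])

```text
time_s: 3.63
tool_pos: [0.5192, -0.1178, 0.1908]
ee_rot: [180.0, -0.5, -0.0]
ft_force: [0.4, -0.4, -0.1]
finger_gap: 0.011
grip_force: 49.6
```

Run:
```python
from h import *
import m
s=sensors.read_state(); print(s['tool_pos'],s['ee_rot'],s['ft_force'],s['finger_gap'],s['grip_force'])
p,d,c=cam('wrist'); D=dict(p=p,d=d,**c); np.savez('w2.npz',**D)
hsv=cv2.cvtColor(p,cv2.COLOR_RGB2HSV); W=cloud(d,c)
k=(cv2.inRange(hsv,(18,90,60),(36,255,255))>0); k[:170]=0;k[330:]=0;k[:,:270]=0;k[:,380:]=0; v,u=np.nonzero(k);print(len(v),u.mean() if len(u) else 0,v.mean() if len(v) else 0,np.median(W[k],0))
b=p[150:300,220:420]; save('g2.png',cv2.resize(b,(800,600),interpolation=cv2.INTER_CUBIC))
```

```text
[ 0.51916721 -0.11782938  0.19083505] [ 1.79972971e+02 -5.38209033e-01 -3.13833905e-02] [ 0.37590647 -0.39852565 -0.11016657] 0.011006644645188355 49.560149372555315
477 319.12368972746333 270.7169811320755 [ 0.51774167 -0.11758438  0.19602754]
```

View pics/g2.png

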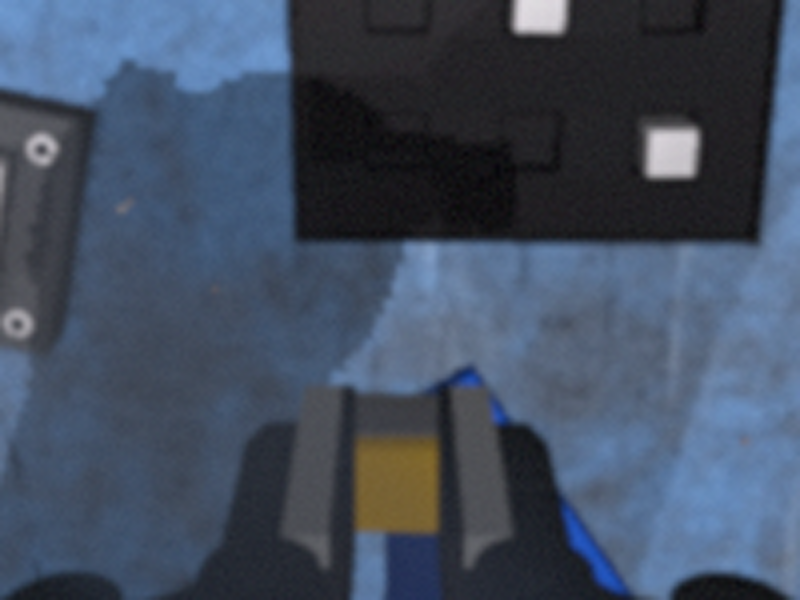

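Sensor is held square and upright: cap at crop (397,485), pocket empty. Moving to hover over the socket.

In the tool's units: -0.034 m is -3.4, -0.0045 m is -0.45, 6.4 degrees is 1.28.

Request:
advance([
  {"xyz":[-0.45,-3.4,-0.3],"finger_gap":0.010},
  {"xyz":[-0.45,-3.4,-0.3],"finger_gap":0.010},
  {"xyz":[-0.45,-3.4,-0.3],"finger_gap":0.010},
  {"xyz":[-0.45,-3.4,-0.3],"finger_gap":0.010},
  {"rot":[0,0,1.28],"finger_gap":0.010},
  {"rot":[0,0,1.28],"finger_gap":0.010},
  {"rot":[0.58,0,0],"finger_gap":0.010},
  {"finger_gap":0.010},
  {"finger_gap":0.010},
  {"finger_gap":0.010},
])

```text
time_s: 4.52
tool_pos: [0.4979, 0.0187, 0.1966]
ee_rot: [-177.2, 0.1, -12.8]
ft_force: [-0.6, 0.1, -0.3]
finger_gap: 0.0113
grip_force: 49.6
```

Create look.py:
```python
import sys
from h import *
import m
s=sensors.read_state(); print(s['tool_pos'].round(4),s['ee_rot'].round(2),s['ft_force'].round(1),s['finger_gap'],s['grip_force'])
p,d,c=cam('wrist'); D=dict(p=p,d=d,**c); save(sys.argv[1],p); np.savez('last.npz',**D)
hsv=cv2.cvtColor(p,cv2.COLOR_RGB2HSV); W=cloud(d,c)
k=(cv2.inRange(hsv,(18,90,60),(36,255,255))>0); k[:170]=0;k[330:]=0;k[:,:270]=0;k[:,380:]=0
print('yellow',k.sum(),np.median(W[k],0).round(4))
g=cv2.inRange(hsv,(45,100,30),(85,255,255))>0
g&=(W[...,2]>.13)&(W[...,2]<.175)
v,u=np.nonzero(g); print('green px',u.min(),u.max(),v.min(),v.max(),g.sum())
m.run(D)
```

```bash
python3 look.py n1.png
```

```text
[0.4979 0.0187 0.1966] [-1.7718e+02  8.0000e-02 -1.2810e+01] [-0.6  0.1 -0.3] 0.011323885033460011 49.58399845054373
yellow 484 [0.4965 0.0193 0.2018]
green px 304 606 208 356 1909
yellow none
tray px [486.4 107.1] mean [ 0.5371 -0.1578] rect mm [ 534.5 -155.1] [137.9 100.2] 89.7
socket z [0.15409665 0.15743816]
socket px [325.4 227.6] mean [0.501  0.0161] rect mm [498.6  16.7] [29.1 30.6] 76.3
post z [0.17682764 0.18520818 0.18659557]
post px [219.4 246.7] mean [0.514  0.0768] rect mm [514.2  76.9] [28.9 26.5] 78.4
casetop px [285.9 222.4] mean [0.5063 0.0442] rect mm [506.5  52.6] [112.1  37.3] 74.8
block px [302.1 162.4] mean [0.5232 0.0416] rect mm [506.4  58.7] [167.2  74. ] 77.0
```

View pics/n1.png

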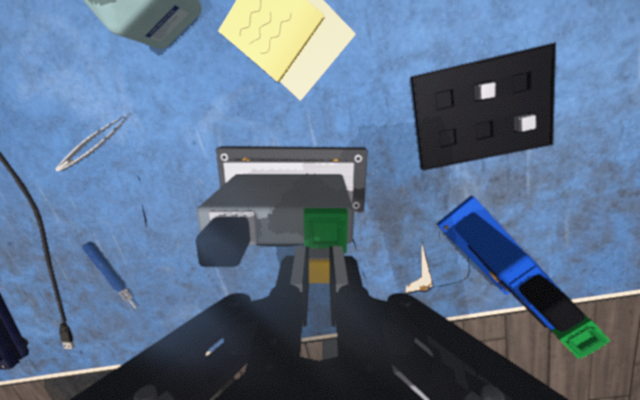

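The socket is at (325,228) in the wrist view, with the held sensor's cap just below it at (319,271) and the blue gauge clear at right. Lowering with a 2 mm / 4 mm lateral correction.

In the tool's units: 0.004 m is 0.4, 0.002 m is 0.2.

Request:
advance([
  {"xyz":[0.2,0.4,0],"finger_gap":0.010},
  {"xyz":[0,0,1.2],"finger_gap":0.010},
  {"xyz":[0,0,1.2],"finger_gap":0.010},
  {"xyz":[0,0,0.4],"finger_gap":0.010},
  {"xyz":[0,0,0.3],"finger_gap":0.010},
  {"finger_gap":0.010},
])

```text
time_s: 5.07
tool_pos: [0.4997, 0.0161, 0.1657]
ee_rot: [-177.1, 0.1, -12.8]
ft_force: [1.1, -0.6, -1.0]
finger_gap: 0.011
grip_force: 49.6
```

Request:
advance([
  {"xyz":[0,0,0.15],"finger_gap":0.010},
  {"xyz":[0,0,0.15],"finger_gap":0.010},
  {"xyz":[0,0,0.15],"finger_gap":0.010},
  {"finger_gap":0.010},
])

```text
time_s: 5.4
tool_pos: [0.5, 0.0164, 0.1616]
ee_rot: [-177.1, -0.0, -12.8]
ft_force: [0.7, 0.0, -0.6]
finger_gap: 0.0112
grip_force: 49.6
```

Request:
advance([
  {"xyz":[0,0,0.1],"finger_gap":0.010},
  {"xyz":[0,0,0.1],"finger_gap":0.010},
  {"finger_gap":0.010},
])

```text
time_s: 5.65
tool_pos: [0.5001, 0.0165, 0.1596]
ee_rot: [-177.1, -0.0, -12.8]
ft_force: [0.7, 0.3, 0.4]
finger_gap: 0.0111
grip_force: 49.6
```

Request:
advance([
  {"xyz":[0,0,0.1],"finger_gap":0.010},
  {"finger_gap":0.010},
])

```text
time_s: 5.82
tool_pos: [0.5008, 0.0163, 0.1594]
ee_rot: [-177.1, -0.1, -12.8]
ft_force: [-1.7, -0.5, 4.7]
finger_gap: 0.0113
grip_force: 50.3
```

Contact is at the expected floor height. Releasing.

In the tool's units: -0.035 m is -3.5, -0.02 m is -2.

Request:
advance([
  {"finger_gap":0.022},
  {"finger_gap":0.022},
  {"finger_gap":0.022},
  {"xyz":[0,0,-0.5],"finger_gap":0.03},
  {"xyz":[0,0,-2],"finger_gap":0.03},
  {"xyz":[0,0,-3.5],"finger_gap":0.03},
  {"xyz":[0,0,-3.5],"finger_gap":0.045},
  {"finger_gap":0.045},
  {"finger_gap":0.045},
])

```text
time_s: 6.57
tool_pos: [0.5002, 0.0118, 0.2557]
ee_rot: [-177.0, -0.3, -12.8]
ft_force: [0.6, 0.2, 0.1]
finger_gap: 0.0449
grip_force: 0.0
```

```bash
python3 look.py n2.png
```

Run:
```python
from h import *
p=np.load('last.npz')['p']
q,d,c=cam('scene'); np.savez('scene1.npz',p=q,d=d,**c)
W=cloud(d,c); hsv=cv2.cvtColor(q,cv2.COLOR_RGB2HSV)
save('n2c.png',np.hstack([cv2.resize(p[180:300,240:400],(400,300),interpolation=cv2.INTER_CUBIC),cv2.resize(q[170:260,270:390],(400,300),interpolation=cv2.INTER_CUBIC)]))
D=np.load('last.npz'); W=cloud(D['d'],D); hsv=cv2.cvtColor(p,cv2.COLOR_RGB2HSV)
k=(cv2.inRange(hsv,(18,90,60),(36,255,255))>0)&(W[...,2]>.13)&(W[...,2]<.185); v,u=np.nonzero(k); print('cap',k.sum(),u.mean(),v.mean(),np.percentile(W[k],[10,50,90],axis=0))
```

```text
[0.5002 0.0118 0.2557] [-176.98   -0.25  -12.81] [0.6 0.2 0.1] 0.04488624085237763 0.0
yellow 269 [0.498  0.0175 0.1647]
green px 304 550 190 315 952
yellow none
tray px [457.5 111. ] mean [ 0.5366 -0.1576] rect mm [ 534.5 -155.3] [137.3 100.2] 89.8
socket z [0.15548203 0.15807782]
socket px [320.7 207.2] mean [0.4983 0.0166] rect mm [497.5  16.9] [29.  31.1] 76.3
post z [0.17767957 0.18539653 0.18661912]
post px [239.6 216.9] mean [0.5133 0.0775] rect mm [513.6  77.6] [28.2 24.6] 78.6
casetop px [289.1 202. ] mean [0.5057 0.0449] rect mm [504.4  53. ] [112.4  36.7] 76.7
block px [303.3 158.1] mean [0.522  0.0411] rect mm [506.1  58.8] [167.3  74.1] 77.1
cap 268 319.19029850746267 210.81716417910448 [[0.49209042 0.01217188 0.16134907]
 [0.497998   0.01754123 0.16468681]
 [0.50357921 0.02310883 0.16570238]]
```

View pics/n2c.png

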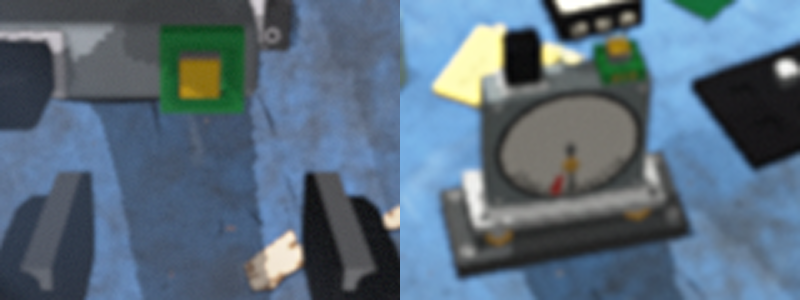

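The sensor is seated and released. The cap is centred in the socket at crop (200,78), with its top at z = 0.1647 against 0.1645 expected. At right, the gauge's red mark (555,185) stands left of the pointer (572,175). Next I'll measure the mark angle from the scene camera.

Create dial.py:
```python
from h import *
def dial(D,lean,cen=None,yaw=-12.8,px=-.0165):
    """lean: assumed gauge lean left (rad). returns mark, pointer angle relative to the gauge frame."""
    B=R.from_euler('z',yaw,degrees=True); G=B*R.from_rotvec([-lean,0,0])
    piv=np.array([.5062,.0588,.032])+B.apply([0,.05,0])   # left sole
    c0=piv+G.apply([px,-.05,.064]); n=G.apply([1,0,0])
    p=D['p']; sc=4; x0,x1,y0,y1=270,380,160,265
    big=cv2.resize(p[y0:y1,x0:x1],None,fx=sc,fy=sc,interpolation=cv2.INTER_CUBIC)
    v,u=np.mgrid[:big.shape[0],:big.shape[1]]; u=(u+.5)/sc-.5+x0; v=(v+.5)/sc-.5+y0
    o=world(D,0,0,0); r=world(D,u,v,1.)-o; t=((c0-o)@n)/(r@n); P=G.inv().apply((o+r*t[...,None]-c0).reshape(-1,3)).reshape(r.shape)
    Y,Z=P[...,1],P[...,2]; b=big.astype(int); hsv=cv2.cvtColor(big,cv2.COLOR_RGB2HSV)
    white=((hsv[...,1]<50)&(hsv[...,2]>125)&(np.hypot(Y,Z)<.056)).astype(np.uint8)
    k,l,st,ce=cv2.connectedComponentsWithStats(white); i=1+np.argmax(st[1:,4]); 
    h=cv2.convexHull(np.argwhere(l==i)[:,::-1].astype(np.int32))[:,0]; Q=np.c_[Y[h[:,1],h[:,0]],Z[h[:,1],h[:,0]]]
    (cy,cz),rad=cv2.minEnclosingCircle((Q*1000).astype(np.float32)); A=np.c_[2*Q,np.ones(len(Q))]; s=np.linalg.lstsq(A,(Q**2).sum(1),rcond=None)[0]
    cy,cz=s[:2]
    y,z=Y-cy,Z-cz; rr=np.hypot(y,z); a=np.arctan2(y,-z)
    red=(b[...,0]-b[...,1]>40)&(b[...,0]-b[...,2]>40)&(hsv[...,0]%172<9)&(rr>.022)&(rr<.05)
    w=np.clip(b[...,0]-b[...,1]-30,0,None)*red
    V=hsv[...,2].astype(float); ring=(rr>.024)&(rr<.036)&(abs(a)<.45)
    dk=np.clip(105-V,0,None)*ring*(~red)*(hsv[...,1]<110)
    return dict(cen=(cy,cz),rad=np.sqrt(s[2]+cy*cy+cz*cz),mark=(a*w).sum()/w.sum(),nred=red.sum()/16,pointer=(a*dk).sum()/max(dk.sum(),1e-9),ndk=(dk>0).sum()/16,
      prof=[(round(x,2),int(V[(rr>.024)&(rr<.034)&(abs(a-x)<.03)].mean()),int((b[...,0]-b[...,1])[(rr>.028)&(rr<.042)&(abs(a-x)<.03)].mean())) for x in np.arange(-.42,.5,.06)])
if __name__=='__main__':
    for f in('scene0.npz','scene1.npz'): print(dial(dict(np.load(f)),-.05))
```

```bash
python3 dial.py
```

Run:
```python
from h import *
# post grasp target in world for the leaning gauge
B=R.from_euler('z',-12.8,degrees=True);G=B*R.from_rotvec([.05,0,0]); piv=np.array([.5062,.0588,.032])+B.apply([0,.05,0])
for q in([0,-.02,.137],[0,-.02,.155],[0,-.086,.121]): print(piv+G.apply(q))
```

```text
{'cen': (np.float64(-0.00028812038131275275), np.float64(-0.014575989109542631)), 'rad': np.float64(0.0053382187552265216), 'mark': np.float64(0.29818725805335783), 'nred': np.float64(9.375), 'pointer': np.float64(-0.08523532678262409), 'ndk': np.float64(28.3125), 'prof': [(np.float64(-0.42), 97, 0), (np.float64(-0.36), 96, 0), (np.float64(-0.3), 90, 0), (np.float64(-0.24), 85, 0), (np.float64(-0.18), 76, 0), (np.float64(-0.12), 68, 0), (np.float64(-0.06), 68, 0), (np.float64(0.0), 78, 0), (np.float64(0.06), 86, 3), (np.float64(0.12), 98, 10), (np.float64(0.18), 105, 19), (np.float64(0.24), 108, 27), (np.float64(0.3), 109, 28), (np.float64(0.36), 105, 20), (np.float64(0.42), 102, 11), (np.float64(0.48), 99, 4)]}
{'cen': (np.float64(-0.00027908683058704907), np.float64(-0.013884055809222383)), 'rad': np.float64(0.004761079500164757), 'mark': np.float64(0.2902991079064039), 'nred': np.float64(9.8125), 'pointer': np.float64(-0.08844438421181273), 'ndk': np.float64(26.9375), 'prof': [(np.float64(-0.42), 100, 1), (np.float64(-0.36), 99, 1), (np.float64(-0.3), 94, 1), (np.float64(-0.24), 88, 0), (np.float64(-0.18), 77, 0), (np.float64(-0.12), 67, 0), (np.float64(-0.06), 68, 0), (np.float64(0.0), 79, 0), (np.float64(0.06), 90, 4), (np.float64(0.12), 101, 12), (np.float64(0.18), 108, 23), (np.float64(0.24), 111, 32), (np.float64(0.3), 110, 30), (np.float64(0.36), 107, 23), (np.float64(0.42), 104, 11), (np.float64(0.48), 103, 4)]}
[0.51133502 0.08140186 0.1678292 ]
[0.51113571 0.0805246  0.18580671]
[0.49690826 0.01790223 0.14855057]
```

Run:
```python
s=open('dial.py').read()
a=s.index("    white=");b=s.index("    y,z=Y-cy")
s=s[:a]+'''    V=cv2.GaussianBlur(hsv[...,2].astype(np.float32),(0,0),1.5); cy=cz=0.; 
    for it in range(6):
        rr=np.hypot(Y-cy,Z-cz); aa=np.arctan2(Y-cy,-(Z-cz)); Q=[]
        for x in np.arange(-3.1,3.1,.1):
            k=(rr>.042)&(rr<.0555)&(abs(aa-x)<.03)
            w=np.clip(85-V[k],0,None)**2
            if w.sum()>0: Q.append([(Y[k]*w).sum()/w.sum(),(Z[k]*w).sum()/w.sum()])
        Q=np.array(Q); s=np.linalg.lstsq(np.c_[2*Q,np.ones(len(Q))],(Q**2).sum(1),rcond=None)[0]; cy,cz=s[:2]
'''+s[b:]
open('dial.py','w').write(s)
```

```bash
python3 dial.py
```

```text
{'cen': (np.float64(-0.00041243891847249803), np.float64(-0.0011735152963439125)), 'rad': np.float64(0.05026557616197302), 'mark': np.float64(0.20173429250196376), 'nred': np.float64(12.125), 'pointer': np.float64(-0.0659145396652647), 'ndk': np.float64(8.0), 'prof': [(np.float64(-0.42), 122, 3), (np.float64(-0.36), 122, 2), (np.float64(-0.3), 122, 3), (np.float64(-0.24), 117, 2), (np.float64(-0.18), 107, 3), (np.float64(-0.12), 96, 2), (np.float64(-0.06), 88, 2), (np.float64(0.0), 97, 4), (np.float64(0.06), 109, 16), (np.float64(0.12), 116, 38), (np.float64(0.18), 117, 59), (np.float64(0.24), 118, 55), (np.float64(0.3), 120, 32), (np.float64(0.36), 121, 12), (np.float64(0.42), 121, 3), (np.float64(0.48), 122, 2)]}
{'cen': (np.float64(-0.0003978375232775858), np.float64(-0.0011521776350538995)), 'rad': np.float64(0.050275260830476086), 'mark': np.float64(0.20140729712737637), 'nred': np.float64(12.4375), 'pointer': np.float64(-0.0673114506662634), 'ndk': np.float64(8.125), 'prof': [(np.float64(-0.42), 123, 3), (np.float64(-0.36), 123, 2), (np.float64(-0.3), 121, 2), (np.float64(-0.24), 117, 3), (np.float64(-0.18), 107, 3), (np.float64(-0.12), 95, 2), (np.float64(-0.06), 88, 1), (np.float64(0.0), 97, 4), (np.float64(0.06), 109, 16), (np.float64(0.12), 116, 38), (np.float64(0.18), 117, 59), (np.float64(0.24), 119, 55), (np.float64(0.3), 120, 32), (np.float64(0.36), 122, 12), (np.float64(0.42), 122, 3), (np.float64(0.48), 122, 1)]}
```

The mark stands at about 0.21 rad; the pointer check reads −0.06 against a true −0.05. Turning the tool to pinch the post front to back.

Careful with the scale: shifts go in cm and turns go in units of 5 degrees. That gives: -7.1 degrees is -1.42.

Request:
advance([
  {"rot":[0,0,-1.42],"finger_gap":0.045},
  {"rot":[0,0,-1.42],"finger_gap":0.045},
  {"rot":[0,0,-1.42],"finger_gap":0.045},
  {"rot":[0,0,-1.42],"finger_gap":0.045},
  {"rot":[0,0,-1.42],"finger_gap":0.045},
  {"rot":[0,0,-1.42],"finger_gap":0.045},
  {"rot":[0,0,-1.42],"finger_gap":0.045},
  {"rot":[0,0,-1.42],"finger_gap":0.045},
  {"rot":[0,0,-1.42],"finger_gap":0.045},
  {"rot":[0,0,-1.42],"finger_gap":0.045},
  {"rot":[0,0,-1.42],"finger_gap":0.045},
  {"rot":[0,0,-1.42],"finger_gap":0.045},
])

```text
time_s: 7.67
tool_pos: [0.4979, 0.0119, 0.2518]
ee_rot: [-179.6, -2.8, 72.7]
ft_force: [-0.2, 0.5, 0.4]
finger_gap: 0.0452
grip_force: 0.0
```

Request:
advance([
  {"rot":[0,0,-0.96],"finger_gap":0.045},
  {"xyz":[3.25,-0.15,1],"finger_gap":0.045},
  {"xyz":[3.25,-0.15,1],"finger_gap":0.045},
  {"finger_gap":0.045},
  {"finger_gap":0.045},
])

```text
time_s: 8.08
tool_pos: [0.5093, 0.0785, 0.2346]
ee_rot: [-179.8, -2.8, 77.4]
ft_force: [-0.2, -0.7, -0.2]
finger_gap: 0.0452
grip_force: 0.0
```

```bash
python3 look.py p1.png
```

```text
[0.5093 0.0785 0.2346] [-179.76   -2.8    77.42] [-0.2 -0.7 -0.2] 0.0452227825611974 0.0
yellow 234 [0.4975 0.0183 0.165 ]
green px 301 335 263 298 739
yellow none
tray px [351.1 321.9] mean [ 0.5098 -0.143 ] rect mm [ 511.7 -144.8] [120.8  54.5] 89.7
socket z [0.1554493  0.15799842]
socket px [317.5 279.3] mean [0.497  0.0224] rect mm [496.8  20.3] [32.1 29. ] 76.5
post z [0.17911038 0.18563168 0.18674466]
post px [317.7 221.9] mean [0.5111 0.0837] rect mm [511.1  83.8] [29.2 21.7] 78.2
casetop px [316.7 236.2] mean [0.5037 0.056 ] rect mm [503.4  54.5] [115.9  32.1] 77.7
block px [319.  175.9] mean [0.5109 0.0816] rect mm [505.4  59.2] [167.2  73.7] 77.1
```

In the tool's units: 0.03 m is 3, 0.015 m is 1.5.

Request:
advance([
  {"xyz":[0,0,3],"finger_gap":0.045},
  {"xyz":[0,0,3],"finger_gap":0.045},
  {"xyz":[0,0,1.5],"finger_gap":0.045},
  {"xyz":[0,0,0.7],"finger_gap":0.045},
  {"finger_gap":0.045},
  {"finger_gap":0.045},
])

```text
time_s: 8.63
tool_pos: [0.5118, 0.08, 0.1552]
ee_rot: [180.0, -2.9, 77.1]
ft_force: [0.1, -1.1, 0.5]
finger_gap: 0.0447
grip_force: 0.0
```

Request:
advance([
  {"finger_gap":0.018},
  {"finger_gap":0.018},
  {"finger_gap":0.018},
  {"finger_gap":0.018},
  {"finger_gap":0.018},
  {"finger_gap":0.018},
])

```text
time_s: 9.13
tool_pos: [0.5126, 0.0808, 0.156]
ee_rot: [179.9, -3.0, 77.2]
ft_force: [-1.1, -1.0, 6.2]
finger_gap: 0.0213
grip_force: 59.9
```

Create chk.py:
```python
import sys
from h import *
from dial import dial
s=sensors.read_state(); print(s['time_s'],s['tool_pos'].round(4),s['ee_rot'].round(2),s['ft_force'].round(1),s['torque'].round(2),round(s['finger_gap'],4),round(s['grip_force'],1))
t=R.from_euler('xyz',s['ee_rot'],degrees=True).as_matrix()[:,2]; B=R.from_euler('z',-12.8,degrees=True).inv().apply(-t); print('tool lean left',np.arctan2(B[1],B[2]).round(4),'fwd',np.arctan2(B[0],B[2]).round(4))
p,d,c=cam('scene'); D=dict(p=p,d=d,**c); np.savez('sl.npz',**D)
L=float(sys.argv[1]); r=dial(D,L); print({k:np.round(v,4) for k,v in r.items() if k!='prof'}); print([tuple(map(float,x)) for x in r['prof']])
```

```bash
python3 chk.py -.05
```

```text
9.1333 [0.5126 0.0808 0.156 ] [179.86  -2.95  77.19] [-1.1 -1.   6.2] [-0.24 -0.07  0.02] 0.0213 59.9
tool lean left -0.0515 fwd -0.0024
{'cen': array([0.0005, 0.0016]), 'rad': np.float64(0.0504), 'mark': np.float64(0.1927), 'nred': np.float64(12.8125), 'pointer': np.float64(-0.0765), 'ndk': np.float64(8.25)}
[(-0.42, 121.0, 2.0), (-0.36, 120.0, 3.0), (-0.3, 119.0, 3.0), (-0.24, 115.0, 3.0), (-0.18, 105.0, 2.0), (-0.12, 91.0, 2.0), (-0.06, 89.0, 2.0), (0.0, 100.0, 5.0), (0.06, 112.0, 18.0), (0.12, 117.0, 42.0), (0.18, 117.0, 60.0), (0.24, 117.0, 53.0), (0.3, 117.0, 28.0), (0.36, 119.0, 9.0), (0.42, 120.0, 2.0), (0.48, 121.0, 2.0)]
```

Grip is 60 N on the post with a light downward load. The mark is at about 0.217 rad, so the gauge needs to rock 15.3° about the left studs. I'll do the first half now.

In the tool's units: 0.0033 m is 0.33, -0.0005 m is -0.05, -1.5 degrees is -0.3.

Request:
advance([
  {"xyz":[0.33,0,-0.05],"rot":[0,-0.3,0],"finger_gap":0.018},
  {"xyz":[0.33,0,-0.05],"rot":[0,-0.3,0],"finger_gap":0.018},
  {"xyz":[0.33,0,-0.05],"rot":[0,-0.3,0],"finger_gap":0.018},
  {"finger_gap":0.018},
])

```text
time_s: 9.52
tool_pos: [0.5146, 0.0912, 0.1577]
ee_rot: [179.9, 1.7, 77.3]
ft_force: [-1.1, -3.7, 7.4]
finger_gap: 0.0211
grip_force: 59.9
```

Request:
advance([
  {"xyz":[0.33,0,-0.05],"rot":[0,-0.3,0],"finger_gap":0.018},
  {"xyz":[0.33,0,-0.05],"rot":[0,-0.3,0],"finger_gap":0.018},
  {"xyz":[0.33,0,-0.05],"rot":[0,-0.3,0],"finger_gap":0.018},
  {"finger_gap":0.018},
])

```text
time_s: 9.85
tool_pos: [0.5167, 0.1012, 0.1586]
ee_rot: [179.9, 6.2, 77.3]
ft_force: [-0.1, -2.7, 8.6]
finger_gap: 0.0211
grip_force: 59.9
```

```bash
python3 chk.py .10
```

```text
9.85 [0.5167 0.1012 0.1586] [179.93   6.18  77.34] [-0.1 -2.7  8.6] [-0.78  0.2   0.02] 0.0211 59.9
tool lean left 0.1078 fwd -0.0015
{'cen': array([0.0013, 0.0017]), 'rad': np.float64(0.0501), 'mark': np.float64(0.2021), 'nred': np.float64(9.9375), 'pointer': np.float64(0.1052), 'ndk': np.float64(4.5)}
[(-0.42, 121.0, 3.0), (-0.36, 121.0, 2.0), (-0.3, 121.0, 3.0), (-0.24, 120.0, 3.0), (-0.18, 120.0, 2.0), (-0.12, 121.0, 2.0), (-0.06, 119.0, 2.0), (0.0, 112.0, 2.0), (0.06, 101.0, 5.0), (0.12, 93.0, 27.0), (0.18, 98.0, 55.0), (0.24, 111.0, 50.0), (0.3, 118.0, 25.0), (0.36, 121.0, 7.0), (0.42, 121.0, 2.0), (0.48, 121.0, 2.0)]
```

Request:
advance([
  {"xyz":[0.33,0,-0.05],"rot":[0,-0.3,0],"finger_gap":0.018},
  {"xyz":[0.33,0,-0.05],"rot":[0,-0.3,0],"finger_gap":0.018},
  {"xyz":[0.33,0,-0.05],"rot":[0,-0.3,0],"finger_gap":0.018},
  {"xyz":[0.33,0,-0.05],"rot":[0,-0.3,0],"finger_gap":0.018},
  {"xyz":[0.07,0,-0.01],"rot":[0,-0.06,0],"finger_gap":0.018},
  {"finger_gap":0.018},
  {"finger_gap":0.018},
  {"finger_gap":0.018},
  {"finger_gap":0.018},
  {"finger_gap":0.018},
  {"finger_gap":0.018},
  {"finger_gap":0.018},
], quiet=true)

```text
ok
```

Request:
advance([
  {"finger_gap":0.018},
  {"finger_gap":0.018},
  {"finger_gap":0.018},
  {"finger_gap":0.018},
  {"finger_gap":0.018},
  {"finger_gap":0.018},
  {"finger_gap":0.018},
  {"finger_gap":0.018},
  {"finger_gap":0.018},
  {"finger_gap":0.018},
  {"finger_gap":0.018},
  {"finger_gap":0.018},
])

```text
time_s: 11.9
tool_pos: [0.5196, 0.1147, 0.1585]
ee_rot: [179.9, 12.3, 77.2]
ft_force: [-0.5, 0.1, 5.4]
finger_gap: 0.021
grip_force: 59.5
```

```bash
python3 chk.py .21
```

Create lean.py:
```python
from h import *
# gauge lean from depth of the case front plane region is vertical; use case-top edge / sole normals
for n in('scene','side','wrist'):
    p,d,c=cam(n); W=cloud(d,c); B=R.from_euler('z',-12.8,degrees=True).inv(); Q=B.apply((W-np.array([.5062,.0588,0])).reshape(-1,3)).reshape(W.shape)
    np.savez('lean_'+n,p=p,d=d,**c)
    # sole's top face: z 10mm in gauge, front strip x -26..-17
    k=(Q[...,0]>-.0245)&(Q[...,0]<-.0175)&(abs(Q[...,1])<.075)&(Q[...,2]>.024)&(Q[...,2]<.075)&(d>0)
    if k.sum()>30:
        y,z=Q[k][:,1],Q[k][:,2]; f=np.polyfit(y,z,1)
        for _ in range(5): e=abs(z-np.polyval(f,y)); g=e<max(.002,np.median(e)*1.5); f=np.polyfit(y[g],z[g],1)
        print(n,'sole strip',k.sum(),g.sum(),'lean',-np.arctan(f[0]).round(4),'z at y=.05',np.polyval(f,.05).round(4))
    k=(abs(Q[...,0])<.012)&(Q[...,1]>-.05)&(Q[...,1]<.1)&(Q[...,2]>.13)&(Q[...,2]<.18)&(d>0)
    hsv=cv2.cvtColor(p,cv2.COLOR_RGB2HSV); k&=(hsv[...,1]<60)&(hsv[...,2]>60)
    if k.sum()>30:
        y,z=Q[k][:,1],Q[k][:,2]; f=np.polyfit(y,z,1)
        for _ in range(5): e=abs(z-np.polyval(f,y)); g=e<max(.002,np.median(e)*1.5); f=np.polyfit(y[g],z[g],1)
        print(n,'case top',k.sum(),g.sum(),'lean',-np.arctan(f[0]).round(4),np.polyval(f,.05).round(4))
```

```bash
python3 lean.py
```

```text
11.9 [0.5196 0.1147 0.1585] [179.94  12.31  77.21] [-0.5  0.1  5.4] [ 0.39  0.08 -0.04] 0.021 59.5
tool lean left 0.2149 fwd -0.0012
{'cen': array([0.0019, 0.0009]), 'rad': np.float64(0.0501), 'mark': np.float64(0.2162), 'nred': np.float64(5.5625), 'pointer': np.float64(0.1992), 'ndk': np.float64(7.1875)}
[(-0.42, 124.0, 2.0), (-0.36, 124.0, 2.0), (-0.3, 123.0, 3.0), (-0.24, 123.0, 2.0), (-0.18, 122.0, 2.0), (-0.12, 123.0, 3.0), (-0.06, 124.0, 3.0), (0.0, 121.0, 4.0), (0.06, 114.0, 9.0), (0.12, 101.0, 20.0), (0.18, 87.0, 32.0), (0.24, 91.0, 34.0), (0.3, 105.0, 21.0), (0.36, 118.0, 7.0), (0.42, 122.0, 2.0), (0.48, 122.0, 2.0)]
scene sole strip 205 126 lean 0.2087 z at y=.05 0.041
scene case top 222 141 lean 0.1927 0.1497
side sole strip 45 30 lean 0.2126 z at y=.05 0.042
side case top 121 85 lean -0.2338 0.1706
wrist sole strip 346 333 lean 0.2062 z at y=.05 0.0427
wrist case top 2187 1252 lean 0.2149 0.1508
```

Gauge lean is 0.21 and the pointer is on the mark to within about 0.01 rad, with 5 N down on the studs. I'll nudge 0.3°, settle and confirm visually.

In the tool's units: 0.0007 m is 0.07, -0.3 degrees is -0.06.

Request:
advance([
  {"xyz":[0.07,0,0],"rot":[0,-0.06,0],"finger_gap":0.018},
  {"finger_gap":0.018},
  {"finger_gap":0.018},
  {"finger_gap":0.018},
  {"finger_gap":0.018},
  {"finger_gap":0.018},
  {"finger_gap":0.018},
  {"finger_gap":0.018},
  {"finger_gap":0.018},
  {"finger_gap":0.018},
  {"finger_gap":0.018},
  {"finger_gap":0.018},
], quiet=true)

```text
ok
```

Request:
advance([
  {"finger_gap":0.018},
  {"finger_gap":0.018},
  {"finger_gap":0.018},
  {"finger_gap":0.018},
  {"finger_gap":0.018},
  {"finger_gap":0.018},
  {"finger_gap":0.018},
  {"finger_gap":0.018},
])

```text
time_s: 13.77
tool_pos: [0.5197, 0.1154, 0.1584]
ee_rot: [179.9, 12.6, 77.2]
ft_force: [-0.6, 0.1, 6.2]
finger_gap: 0.0213
grip_force: 59.6
```

```bash
python3 chk.py .215; python3 lean.py
```

Run:
```python
from h import *
p=np.load('sl.npz')['p'];w=np.load('lean_wrist.npz')['p']
save('fin.png',np.hstack([cv2.resize(p[160:265,270:410],(400,300),interpolation=cv2.INTER_CUBIC),cv2.resize(w,(400,300))]))
```

```text
13.7667 [0.5197 0.1154 0.1584] [179.94  12.61  77.21] [-0.6  0.1  6.2] [0.37 0.14 0.02] 0.0213 59.6
tool lean left 0.2202 fwd -0.0012
{'cen': array([0.0019, 0.001 ]), 'rad': np.float64(0.0502), 'mark': np.float64(0.22), 'nred': np.float64(3.1875), 'pointer': np.float64(0.2027), 'ndk': np.float64(8.125)}
[(-0.42, 124.0, 2.0), (-0.36, 124.0, 2.0), (-0.3, 124.0, 3.0), (-0.24, 123.0, 3.0), (-0.18, 123.0, 2.0), (-0.12, 123.0, 2.0), (-0.06, 122.0, 2.0), (0.0, 121.0, 3.0), (0.06, 114.0, 7.0), (0.12, 100.0, 15.0), (0.18, 86.0, 27.0), (0.24, 87.0, 29.0), (0.3, 104.0, 21.0), (0.36, 117.0, 9.0), (0.42, 122.0, 3.0), (0.48, 123.0, 2.0)]
scene sole strip 213 128 lean 0.213 z at y=.05 0.0411
scene case top 216 139 lean 0.1843 0.1504
side sole strip 39 31 lean 0.2154 z at y=.05 0.042
side case top 122 90 lean -0.3432 0.1784
wrist sole strip 349 338 lean 0.2091 z at y=.05 0.0427
wrist case top 2179 1248 lean 0.2193 0.1509
```

View pics/fin.png

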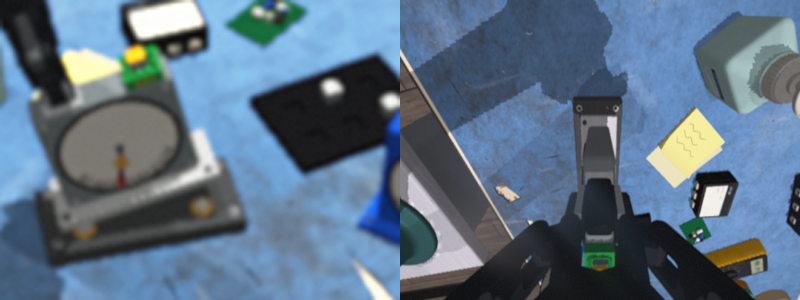

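The pointer lies on the red mark at crop (121,178). The yellow sensor is in the socket at (135,58), the sole is on the left studs, and the spares haven't moved. Handing in.

```bash
python3 -c "
from plant import order; print(order.finish_job())"
```

```text
the job is handed in; nothing more can be done
None
```

I seated the yellow-capped sensor in the green socket and let go of it. The gauge is now held still at about 0.215 rad left on the left studs, pressed down with about 6 N, pointer on the red mark; I handed the job in at about 14 s.

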